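# Hand the drift to the spring clip, reversed

### The job

On the locksmith's bench, pick up the orange-handled drift, turn it end for end so that its handle points away from the robot, and press its steel shank fully home into both forks of the spring clip stand, ready for a colleague on the far side to take it by the handle. Let go of it there, and leave the blue-handled drift where it lies.

Things in the scene. Friction and masses are not known exactly. Their poses are not given: they have to be found in the camera images.
- orange_drift: Tool lying flat, 225 mm long, 140 to 280 g: steel shank 12 mm in diameter, 120 mm long (grip at its middle, the balance point); square orange handle 18 x 18 x 80 mm, square brass head 18 x 18 x 25 mm. Origin: on the axis at mid-shank, 9 mm above the bench; +x runs from handle (-140 to -60 mm) to head (60 to 85 mm). At first the handle points at the robot's side, +x away from it.
- orange_handle (a point): The middle of the orange handle, on the axis of the drift, 100 mm from mid-shank.
- clip: Fixed grey stand, base 130 x 60 x 12 mm; origin: centre of its underside on the bench, +x away from the robot along the seat. Steel spring forks 10 mm thick at x = -42 and 42 mm, the gripper fits between. Lips 30 mm apart, 79 mm up, narrow to 7 mm, 62 mm up; a shank pushed straight down (5 to 15 N) snaps in, its axis then 55 mm up. Mid-shank goes midway between the forks, 13 mm play each way.
- blue_drift: Bystander: a drift of the same shape and size with a blue handle, origin and axes alike, to be left alone. It lies roughly parallel to the orange one in a row with a yellow spirit level (200 x 22 x 34 mm); the three are 110 mm or more apart, middle to middle.
Things that resemble listed ones, but are neither listed nor needed, are in the scene too. What is shaped like the orange_drift but green or turquoise is not meant. What is shaped like the clip but purple is not meant.

How it is judged:
At the end, for the whole second after the job is handed in: The orange drift rests in both forks: mid-shank within 16 mm of midway between them along the seat and 6 mm sideways, axis 49 to 60 mm above the bench (handle middle 45 to 65 mm), handle on the side away from the robot (+x of the clip); the blue drift is within 30 mm of its start (x of orange_drift in the frame of clip between -0.016 and 0.016 m and y of orange_drift in the frame of clip between -0.006 and 0.006 m and z of orange_drift in the frame of clip between 0.049 and 0.06 m and x of orange_handle in the frame of clip above 0.08 m and z of orange_handle in the frame of clip between 0.045 and 0.065 m and linear speed of orange_drift below 0.02 m/s and distance of blue_drift from where it was at the start of the episode below 0.03 m); the robot touches nothing.
It fails at once if the blue-handled drift is moved by more than 30 mm (distance of blue_drift from where it was at the start of the episode above 0.03 m).
It also fails if it takes over 40 s, if anything falls off the work surface, if the arm or the gripper's body presses on something with over 40 N, if the wrist force passes 120 N, or if a joint passes its speed limit or range.

### The arm

A 6-joint arm with a two-finger parallel gripper is mounted at the origin on the work surface. World frame = base frame: x ahead of the robot, y to its left, z up, the work surface at z = 0. Lengths are in m, angles in rad, forces in N, time in s.
With the tool pointing down it reaches from about 0.25 to 0.725 m from the base axis. Payload 9.7 kg.
Tool frame: the origin (TCP) lies between the finger pads; the fingertips stand ctrl.tcp_to_tips ahead of it and the grasp point (between the pads) is the TCP (ctrl.tcp_to_tips is the distance from the TCP to the fingertips, in m); z points along the fingers, y is the line along which they close (so a half turn about z gives the same grasp; the last joint's range is limited). The gripper opens to 85 mm and grips with 20 to 120 N. Pads are 22 mm wide; open, the fingers measure 114 mm over their backs; the gripper's body (76 mm by 85 mm) begins 54 mm behind the grasp point. The pads swing forward as they close: fully open they stand 13 mm farther back than shut.
Start: joints at [1.167, 0.087, 0.176, 1.66, 0, 1.571], TCP at [0.216, 0.506, 0.25] pointing down, gripper open.
Joint ranges: [-3.13, 3.13], [-0.85, 1.81], [-1.15, 1.24], [-2.2, 2.28], [-1.44, 1.52], [-3.14, 3.14]. Speed limits (rad/s): [2.22, 2.22, 2.57, 3.14, 3.14, 3.14].

### API

Orientations are given as a unit quaternion [w, x, y, z].
In Python, from cell import ctrl gives the robot as it stands.
- The arm moves only by the tool arm_command, never from a script. Its argument "rows" is a list of rows, each a list of 4 numbers: the shift along the tool's x, y, z in cm, then the turn about the tool's z in degrees. In form: [[dx, dy, dz, twist], ...]. A call has 1 to 12 rows; each row is the pose to reach, as a shift and turn from the pose commanded when the call began, along the tool's axes at that moment; what a row does not reach only later rows make up. A row lasts 1/8 s, in which the tool goes at most 62.5 mm and 10.7 degrees, less where a joint would pass 70% of its speed; a pose out of reach is approached as far as the arm can. A call with a gripper value outside its range is refused whole. "grip" is the opening, from 0 (shut) to 1 (fully open), set as the call begins (left out, the last holds). The fingers move at their own pace and stop on an object; the grip force is fixed at half the most. Time passes only in rows, so rows that repeat a pose let the fingers close. It gives the time, the measured TCP pose, the force, the opening and the grip force at its end, in the units of the state.
- ctrl.sense(): the state, without advancing time (a new reading comes with each control period).
- ctrl.grab_frame(name): name is "scene" or "top"; returns the picture (400x640x3 uint8, blue, green, red); there is no depth.
- ctrl.get_calibration(name): a dict with "camera_matrix" (3x3 intrinsics, pixels), "camera_from_world" (4x4, takes a point from world to camera coordinates). Camera axes: x right, y up, looking along -z (the intrinsics and any distortion apply to the point x, -y, -z); pixel columns grow to the right and rows downward; lengths in m; the calibration is good to about 2 mm. A picture is of the moment at which its call begins. get_calibration takes no time and is no camera call.
- ctrl.hand_in(): hands the job in; it is judged then, once.
Trained networks look in the newest picture that a camera, given by its name, has taken for a name from the list of things; names that differ only in an ending like _2 or _b are one class to them, and where a whole thing is asked for, a point or a joint stands for the part that bears it (a point fixed in the world has none). Each returns a list of dicts, best first, with "score" (0 to 1); they miss things now and then, are a little off and sometimes report something else, mostly with a low value. They report only what shows in the picture. A call takes as long as a camera call. They do not tell look-alikes from the thing itself.
- ctrl.spot_in(camera, label): "point" ([x, y, z] in m, in world coordinates, good to about 4 mm: the middle of the surface that is visible of it).
The state is a dict: "time": time; "qpos": joint angles; "qvel": joint speeds; "effort": joint torques, N m; "position": TCP position; "eef_rot": TCP orientation; "wrist_force": force on the tool from outside, world axes, zero at the start; "torque": the same for the moment, N m; "gripper_width": finger opening in m; "gripper_force": force on a finger pad.
Only numpy, scipy, OpenCV 4.12 (cv2) and the standard library are available. Lean on these libraries where they do the work, as an engineer would, in place of code of your own. Each camera call takes 0.05 s, during which the arm holds its last target. There are 200 camera calls.

## Working session

There is one attempt and no reset: what is moved stays moved. The work goes in short steps, Python scripts to look and compute and a tool call to move; the robot and the scene stay as the last step left them, time stands still between calls to the robot, and variables do not carry over. Pictures are saved under pics/ and viewed, at most 10 in all, crops included, and the job is handed in when it is done.

Besides the shell and the picture viewer there is one more tool, called after "Request:" as name([rows], argument=value, ...), one row to a line, values as JSON. arm_command: Moves the arm, as the interface text tells. Its arguments: {"type":"object","properties":{"rows":{"type":"array"},"grip":{"type":"number"}},"required":["rows"]}

```bash
mkdir -p pics; python3 - <<'E'
from cell import ctrl
import cv2
for n in("scene","top"):
    cv2.imwrite(f"pics/{n}0.png",ctrl.grab_frame(n))
    for l in("orange_drift","orange_handle","clip","blue_drift"):
        for d in ctrl.spot_in(n,l): print(n,l,[round(float(v),3) for v in d["point"]],round(d["score"],2))
s=ctrl.sense();print(s["time"],s["position"],s["eef_rot"],ctrl.tcp_to_tips,s["gripper_width"])
E
```

```text
scene orange_drift [0.172, -0.344, 0.015] 0.98
scene orange_drift [0.239, 0.296, 0.014] 0.96
scene orange_drift [0.516, -0.182, 0.018] 0.94
scene orange_handle [0.172, -0.344, 0.017] 0.87
scene orange_handle [0.237, 0.297, 0.016] 0.84
scene orange_handle [0.512, -0.178, 0.016] 0.64
scene orange_handle [0.461, -0.32, 0.011] 0.21
scene clip [0.486, 0.223, 0.009] 0.7
scene clip [0.549, 0.371, 0.013] 0.57
scene blue_drift [0.459, -0.319, 0.015] 0.71
top orange_drift [0.232, 0.287, 0.018] 0.9
top orange_drift [0.497, -0.173, 0.02] 0.76
top orange_drift [0.166, -0.325, 0.019] 0.66
top orange_handle [0.165, -0.332, 0.012] 0.93
top orange_handle [0.496, -0.171, 0.017] 0.75
top orange_handle [0.231, 0.291, 0.014] 0.58
top clip [0.536, 0.372, 0.013] 0.97
top clip [0.477, 0.229, 0.011] 0.75
top blue_drift [0.443, -0.323, 0.021] 0.76
0.5 [0.21610121 0.50574581 0.25024086] [ 6.28781731e-06  2.00528611e-01  9.79687845e-01 -4.94055003e-05] 0.019 0.08505466866396899
```

```bash
cat > h.py <<'E'
from cell import ctrl
import numpy as np, cv2
def proj(n,P):
    c=ctrl.get_calibration(n);T=np.array(c["camera_from_world"]);K=np.array(c["camera_matrix"])
    p=T[:3,:3]@np.array(P,float)+T[:3,3];p=K@np.array([p[0],-p[1],-p[2]]);return p[:2]/p[2]
def ray(n,uv,z):
    c=ctrl.get_calibration(n);T=np.array(c["camera_from_world"]);K=np.array(c["camera_matrix"])
    d=np.linalg.inv(K)@np.array([uv[0],uv[1],1.]);d=T[:3,:3].T@np.array([d[0],-d[1],-d[2]])
    o=-T[:3,:3].T@T[:3,3];return o+d*(z-o[2])/d[2]
E
python3 -c "
from cell import ctrl
for n in('scene','top'): print(ctrl.get_calibration(n))"
```

```text
{'camera_matrix': array([[426.58110946,   0.        , 325.404682  ],
       [  0.        , 426.58110946, 200.13809861],
       [  0.        ,   0.        ,   1.        ]]), 'camera_from_world': array([[ 0.58039144,  0.81433602,  0.00161977, -0.22112401],
       [-0.65038845,  0.46234437,  0.60268777,  0.17085859],
       [ 0.49004147, -0.35084831,  0.79797545, -1.15829075],
       [ 0.        ,  0.        ,  0.        ,  1.        ]])}
{'camera_matrix': array([[374.15608122,   0.        , 325.09922365],
       [  0.        , 374.15608122, 197.64932778],
       [  0.        ,   0.        ,   1.        ]]), 'camera_from_world': array([[-0.02816841, -0.99959415,  0.00425089,  0.01858683],
       [ 0.99640423, -0.02773807,  0.08005755, -0.37281953],
       [-0.07990715,  0.0064907 ,  0.99678118, -0.90622348],
       [ 0.        ,  0.        ,  0.        ,  1.        ]])}
```

View pics/top0.png

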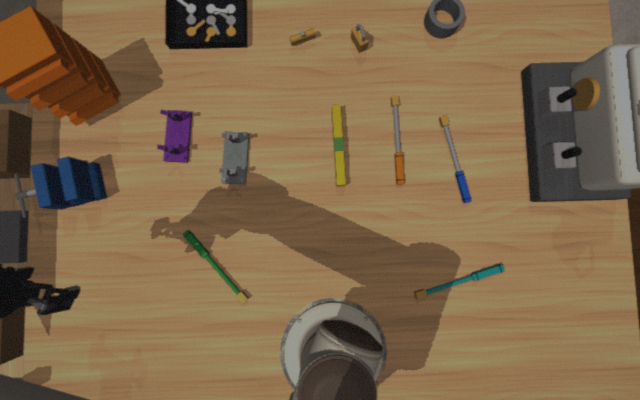

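View pics/scene0.png

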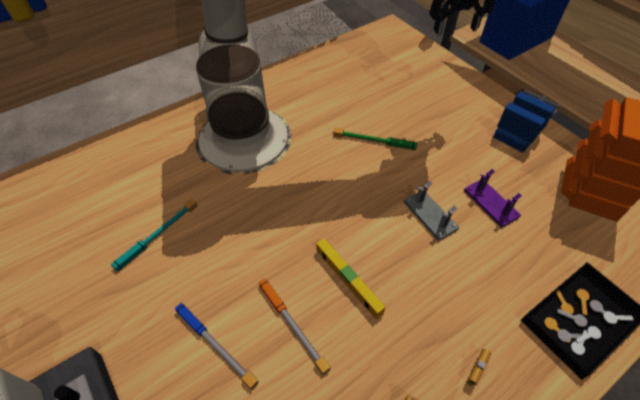

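Top view:
- **Drift-shaped things:** orange-handled at (399,140) with its handle end at (400,184) and head at (395,101), blue at (455,160), green at (215,265), turquoise at (460,282). Only the one at (399,140) has an orange handle, and its handle points towards the robot.
- **Clips:** grey at (235,158) and purple at (177,136). Grey is the one meant.

Next I confirm both in one crop.

```bash
python3 - <<'E'
from h import *
im=cv2.imread("pics/top0.png");sc=cv2.imread("pics/scene0.png")
f=lambda a:cv2.resize(a,(390,570),interpolation=cv2.INTER_CUBIC)
cv2.imwrite("pics/crop.png",np.hstack([f(im[90:204,200:278]),f(im[90:204,360:438])]))
for n,a,roi in(("top",im,(370,90,430,200)),("scene",sc,(250,270,340,385))):
    x0,y0,x1,y1=roi;h=cv2.cvtColor(a[y0:y1,x0:x1],cv2.COLOR_BGR2HSV)
    m=cv2.inRange(h,(5,200,120),(13,255,255));k,l,st,c=cv2.connectedComponentsWithStats(m)
    for i in range(1,k):
        if st[i,4]>25: print(n,"orange",st[i],c[i]+[x0,y0],ray(n,c[i]+[x0,y0],.016))
for uv in((395,101),(400,184)): print(ray("top",uv,.018))
E
```

```text
scene orange [  9  10  26  31 233] [271.5193133  294.84549356] [ 0.4448961 -0.1796735  0.016    ]
[ 0.61111218 -0.17390609  0.018     ]
[ 0.40152447 -0.17719344  0.018     ]
```

View pics/crop.png

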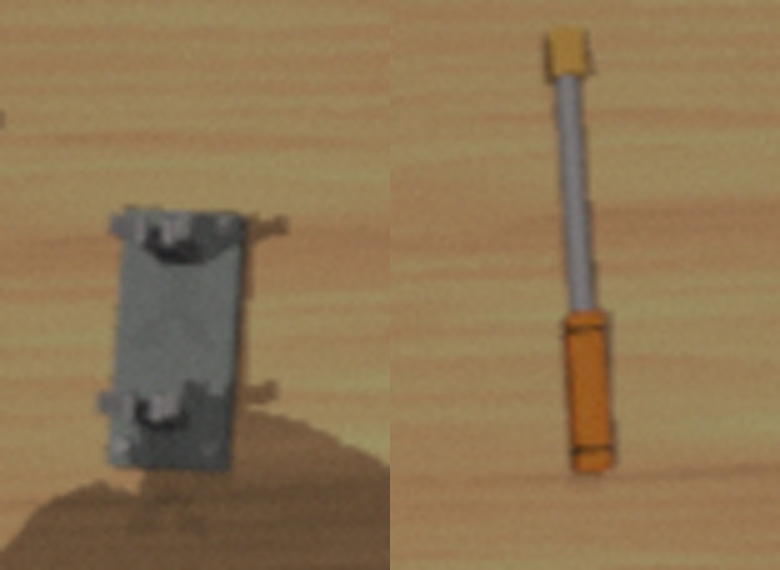

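The crop confirms the grey clip (left; base corners about (224,132), (249,133), (246,184), (222,183) in full-frame pixels). It also confirms the orange drift (right; shank from (395.8,105) to (398.8,152.4)).

```bash
python3 - <<'E'
from h import *
g=lambda uv,z:ray("top",uv,z)
C=np.array([g(u,.012) for u in((224.4,132),(249,132.6),(246,183.6),(221.6,183))])
ax=(C[0]+C[1]-C[2]-C[3])/2;print("clip",C.mean(0),"len",np.linalg.norm(ax),"wid",np.linalg.norm(C[1]-C[0]),"yaw",np.degrees(np.arctan2(ax[1],ax[0])))
P=[g((395,95.6),.012),g((395.8,105),.014),g((398.8,152.4),.014),g((400.8,184),.012)]
a=P[0]-P[3];print("drift len",np.linalg.norm(a),"shank",np.linalg.norm(P[1]-P[2]),"mid",(P[1]+P[2])/2,"yaw",np.degrees(np.arctan2(a[1],a[0])))
# mark fork tips in scene
from scipy.spatial.transform import Rotation as R
print("tool axes",R.from_quat(np.roll(ctrl.sense()["eef_rot"],-1)).as_matrix().round(3))
E
```

```text
clip [0.47944522 0.22879319 0.012     ] len 0.1285121530516659 wid 0.06153970573567749 yaw -3.7292587970991575
drift len 0.225034713877534 shank 0.12096220424971005 mid [ 0.54164568 -0.1774186   0.014     ] yaw 1.1942349626999111
tool axes [[-0.92   0.393 -0.   ]
 [ 0.393  0.92  -0.   ]
 [-0.    -0.    -1.   ]]
```

Request:
arm_command([
  [-56.8,-50.1,0,-24.3],
  [-56.8,-50.1,0,-24.3],
  [-56.8,-50.1,0,-24.3],
  [-56.8,-50.1,0,-24.3],
  [-56.8,-50.1,0,-24.3],
  [-56.8,-50.1,0,-24.3],
  [-56.8,-50.1,0,-24.3],
  [-56.8,-50.1,0,-24.3],
  [-56.8,-50.1,5,-24.3],
  [-56.8,-50.1,10,-24.3],
  [-56.8,-50.1,12,-24.3],
  [-56.8,-50.1,12,-24.3],
], grip=1)

```text
time: 2.0
position: [0.5269, -0.1481, 0.1501]
eef_rot: [0.0, -0.01, 1.0, -0.0]
wrist_force: [1.2, -0.9, 0.5]
gripper_width: 0.0852
gripper_force: 0.0
```

Request:
arm_command([
  [0,0,0,0],
])

```text
time: 2.12
position: [0.5258, -0.1486, 0.1473]
eef_rot: [-0.002, -0.008, 1.0, 0.001]
wrist_force: [-0.3, -0.3, 0.6]
gripper_width: 0.0858
gripper_force: 0.0
```

```bash
python3 - <<'E'
from h import *
from scipy.spatial.transform import Rotation as R
im=ctrl.grab_frame("top");sc=ctrl.grab_frame("scene")
a=cv2.resize(im[100:200,190:270],(400,500),interpolation=cv2.INTER_CUBIC)
b=cv2.resize(sc[175:245,395:465],(400,400),interpolation=cv2.INTER_CUBIC)
# overlay of clip model from estimate (scene: green, top: green)
p=np.array([.4794,.2288,0]);th=np.radians(-3.73);c,s=np.cos(th),np.sin(th)
for x in(-42,42):
  for y,z in((0,55),(-15,79),(15,79)):
    w=p+[c*x/1e3-s*y/1e3,s*x/1e3+c*y/1e3,z/1e3]
    for A,n,o,k in((a,"top",(190,100),5),(b,"scene",(395,175),400/70)):
      u=(proj(n,w)-o+.5)*k;cv2.circle(A,(int(u[0]),int(u[1])),3,(0,255,0) if z==79 else (0,0,255),-1)
cv2.imwrite("pics/c2.png",np.hstack([a,np.vstack([b,np.zeros((100,400,3),np.uint8)])]))
st=ctrl.sense();M=R.from_quat(np.roll(st["eef_rot"],-1)).as_matrix()
print(st["time"],st["position"],np.degrees(np.arctan2(M[1,0],M[0,0])))
print("to drift (cm tool):",100*M.T@(np.array([.5416,-.1774,.021])-st["position"]))
E
```

```text
2.225 [ 0.52603918 -0.14635706  0.15046702] -178.90339676348253
to drift (cm tool): [-1.51191549 -3.14061805 12.94317379]
```

View pics/c2.png

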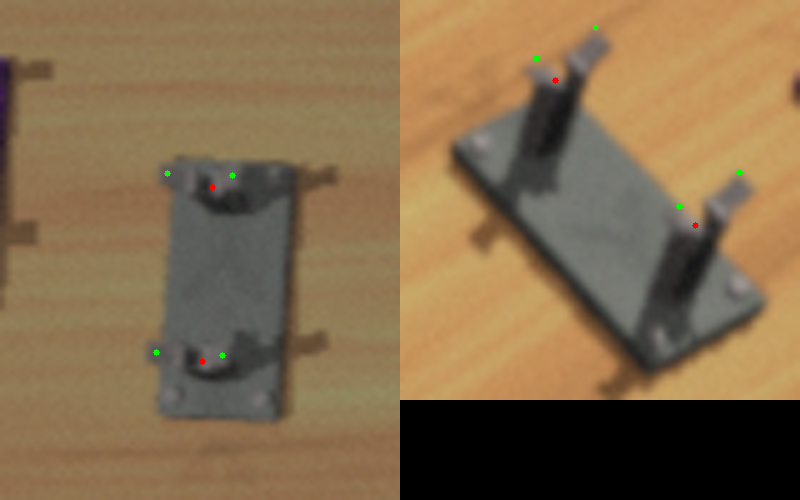

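The overlay puts the clip's lip points on the forks to within a few mm in both views (top tips near (165,173) and (232,175); scene off by about 2 px). That is good enough, so I go down over the drift.

Request:
arm_command([
  [-1.6,-3.0,3,0],
  [-1.6,-3.0,6,0],
  [-1.6,-3.0,8,0],
  [-1.6,-3.0,8,0],
  [-1.6,-3.0,8,0],
])

```text
time: 2.85
position: [0.5437, -0.1752, 0.0728]
eef_rot: [0.001, -0.011, 1.0, -0.0]
wrist_force: [-0.1, 0.4, 0.4]
gripper_width: 0.0854
gripper_force: 0.0
```

```bash
python3 - <<'E'
from h import *
from scipy.spatial.transform import Rotation as R
P=[]
for i in range(3):
    im=ctrl.grab_frame("scene");st=ctrl.sense();P.append(st["position"])
M=R.from_quat(np.roll(st["eef_rot"],-1)).as_matrix();p=np.mean(P,0)
print(st["time"],np.round(P,4),np.degrees(np.arctan2(M[1,0],M[0,0])))
print("to drift (cm tool):",100*M.T@(np.array([.5425,-.1774,.021])-p))
cv2.imwrite("pics/c3.png",cv2.resize(im[220:390,200:400],(800,600)[0:1]+(600,)))
E
```

```text
3.0 [[ 0.5438 -0.1754  0.0728]
 [ 0.5437 -0.1756  0.0726]
 [ 0.5436 -0.1757  0.0723]] -178.8093676464994
to drift (cm tool): [ 0.13665559 -0.17675895  5.15749278]
```

View pics/c3.png

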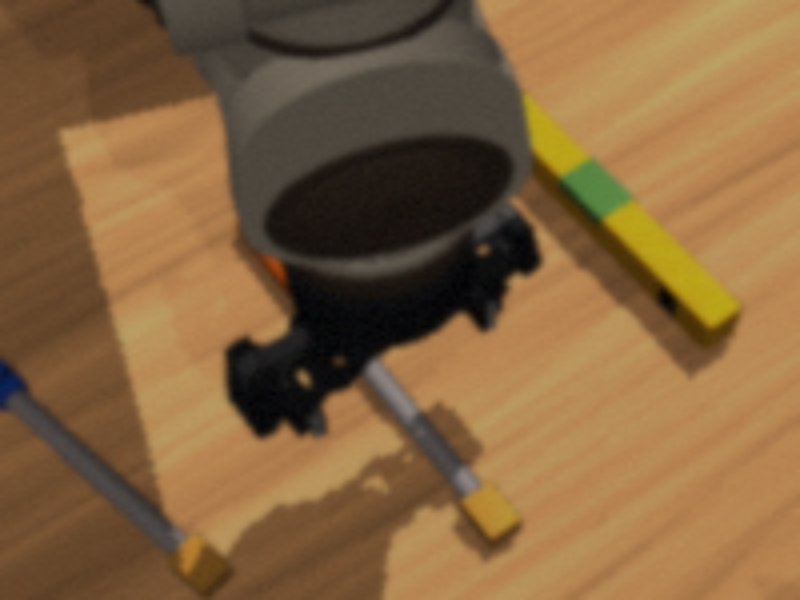

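The gripper straddles the shank (shank leaves the gripper at crop (370,365), head at (490,515)). Blue drift and level are well clear. I descend, close and lift.

Request:
arm_command([
  [0.1,-0.2,2,0],
  [0.1,-0.2,4,0],
  [0.1,-0.2,5.0,0],
  [0.1,-0.2,5.0,0],
  [0.1,-0.2,5.0,0],
])

```text
time: 3.62
position: [0.5425, -0.1779, 0.0217]
eef_rot: [0.001, -0.01, 1.0, -0.0]
wrist_force: [-0.3, -0.3, 0.3]
gripper_width: 0.0855
gripper_force: 0.0
```

Request:
arm_command([
  [0,0,0,0],
  [0,0,0,0],
  [0,0,0,0],
  [0,0,0,0],
  [0,0,0,0],
  [0,0,0,0],
  [0,0,0,0],
  [0,0,0,0],
  [0,0,0,0],
  [0,0,0,0],
], grip=0)

```text
time: 4.88
position: [0.5421, -0.1777, 0.0211]
eef_rot: [0.0, -0.01, 1.0, 0.0]
wrist_force: [-0.8, 1.9, 5.3]
gripper_width: 0.0093
gripper_force: 58.9
```

Request:
arm_command([
  [0,0,-1,0],
  [0,0,-3,0],
  [0,0,-6,0],
  [0,0,-10,0],
  [0,0,-14,0],
  [0,0,-18,0],
  [0,0,-18,0],
  [0,0,-18,0],
])

```text
time: 5.88
position: [0.5417, -0.1778, 0.1997]
eef_rot: [-0.001, -0.01, 1.0, 0.0]
wrist_force: [0.4, -0.2, -2.4]
gripper_width: 0.0094
gripper_force: 58.6
```

```bash
python3 - <<'E'
from h import *
im=ctrl.grab_frame("scene");st=ctrl.sense();print(st["position"],st["gripper_width"],st["wrist_force"],st["torque"])
cv2.imwrite("pics/c4.png",cv2.resize(im[140:360,180:440],(710,600)))
E
```

```text
[ 0.54149621 -0.17775621  0.1991507 ] 0.009191355482651027 [-0.00796647  0.49349199 -3.45683759] [ 0.01079989  0.00819566 -0.00482203]
```

View pics/c4.png

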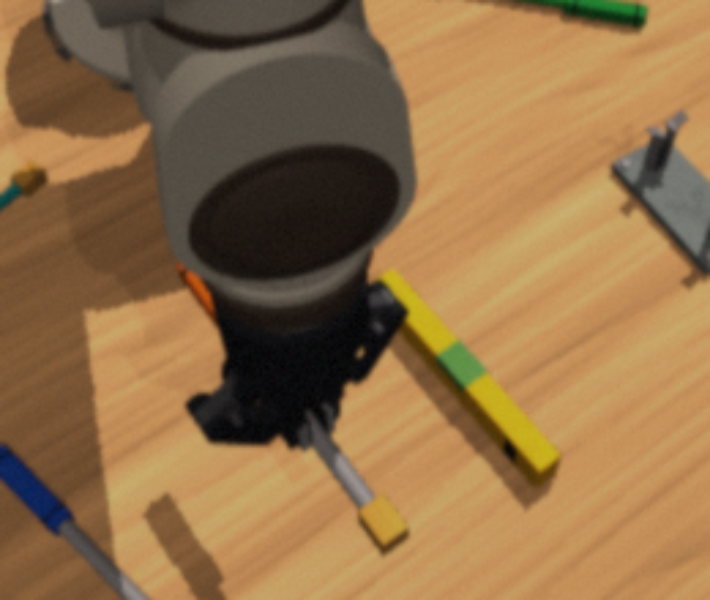

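The drift is held level (weight about 3 N, almost no torque; head at crop (383,523)). I swing it over to the clip.

Request:
arm_command([
  [0.5,4,0,-10],
  [1,8,0,-20],
  [1.5,12,0,-30],
  [2,16,0,-40],
  [2.5,20,0,-50],
  [3,24,0,-60],
  [3.5,28,0,-70],
  [4,32,0,-80],
  [4.6,36,0,-85],
  [5.2,40.8,0,-90],
  [5.2,40.8,0,-90],
  [5.2,40.8,0,-90],
])

```text
time: 7.42
position: [0.4813, 0.2287, 0.1995]
eef_rot: [0.001, 0.714, -0.7, -0.0]
wrist_force: [-0.1, -0.6, -1.7]
gripper_width: 0.0094
gripper_force: 58.8
```

```bash
python3 - <<'E'
from h import *
s=ctrl.sense();print(s["qpos"],s["position"],s["gripper_width"])
E
```

```text
[ 4.43874405e-01  3.47421442e-02  2.29130799e-02  1.56124818e+00
 -3.51823876e-04 -1.14730677e+00] [0.48125154 0.22874221 0.19950827] 0.009406946786804593
```

Request:
arm_command([
  [0,0,0,-10],
  [0,0,0,-20],
  [0,0,0,-30],
  [0,0,0,-40],
  [0,0,0,-50],
  [0,0,0,-60],
  [0,0,0,-70],
  [0,0,0,-80],
  [0,0,0,-85.1],
  [0,0,0,-85.1],
  [0,0,0,-85.1],
])

```text
time: 8.8
position: [0.4818, 0.2283, 0.2006]
eef_rot: [0.0, 0.999, -0.034, -0.0]
wrist_force: [0.0, 0.2, -3.7]
gripper_width: 0.0097
gripper_force: 58.7
```

```bash
python3 - <<'E'
from h import *
from scipy.spatial.transform import Rotation as R
im=ctrl.grab_frame("scene");tp=ctrl.grab_frame("top")
st=ctrl.sense();M=R.from_quat(np.roll(st["eef_rot"],-1)).as_matrix();p=st["position"]
print(p,np.degrees(np.arctan2(M[1,0],M[0,0])),st["gripper_width"])
print("cm to clip",100*M.T@(np.array([.481,.229,.11])-p))
cv2.imwrite("pics/c5.png",np.hstack([cv2.resize(im[60:300,320:520],(400,480)),cv2.resize(tp[60:252,150:310],(400,480))]))
E
```

```text
[0.48178994 0.22868821 0.20069749] -3.848977652108386 0.00918203274446022
cm to clip [-0.08003235 -0.02684845  9.06975405]
```

View pics/c5.png

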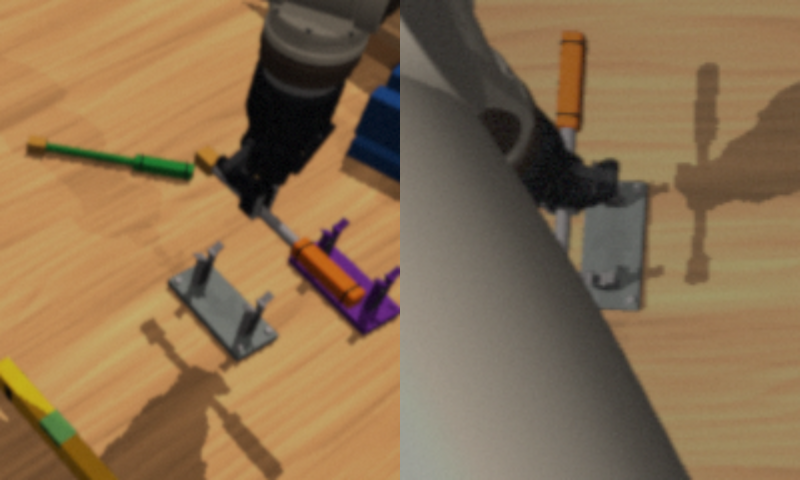

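Handle now points away from the robot, and the drift is above the grey clip (parallax in both views). I lower it to just over the lips.

Request:
arm_command([
  [0,0,2,0],
  [0,0,5,0],
  [0,0,8,0],
  [0,0,9.2,0],
  [0,0,9.2,0],
  [0,0,9.2,0],
])

```text
time: 9.65
position: [0.4823, 0.2293, 0.1101]
eef_rot: [-0.0, 0.999, -0.033, 0.001]
wrist_force: [-0.1, -0.7, -2.8]
gripper_width: 0.0091
gripper_force: 58.7
```

```bash
python3 - <<'E'
from h import *
im=ctrl.grab_frame("scene");tp=ctrl.grab_frame("top")
st=ctrl.sense();print(st["time"],st["position"],st["wrist_force"])
cv2.imwrite("pics/c6.png",np.hstack([cv2.resize(im[140:260,380:480],(400,480),interpolation=2),cv2.resize(tp[80:200,190:290],(400,480),interpolation=2)]))
E
```

```text
9.75 [0.48232974 0.2293126  0.11008307] [ 0.20543785  1.24526264 -2.43106902]
```

View pics/c6.png

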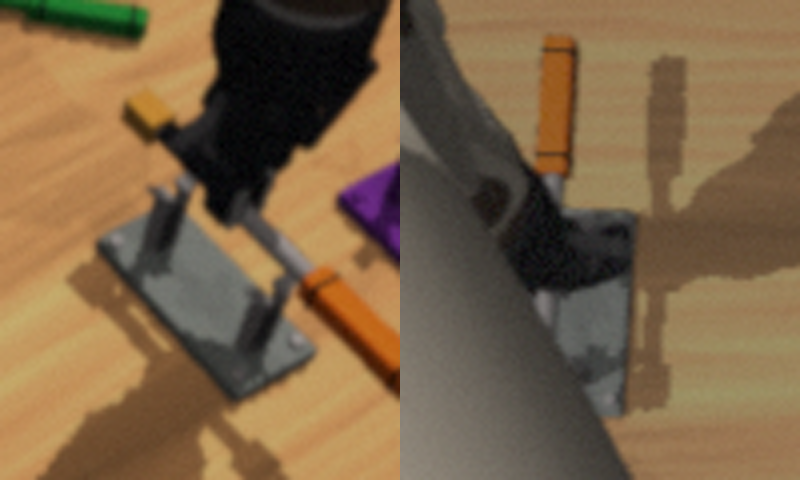

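Request:
arm_command([
  [-0.1,0,0.8,0],
  [-0.1,0,1.6,0],
  [-0.1,0,2.4,0],
  [-0.1,0,2.4,0],
  [-0.1,0,2.4,0],
])

```text
time: 10.38
position: [0.4808, 0.2291, 0.0849]
eef_rot: [0.0, 0.999, -0.033, -0.0]
wrist_force: [0.2, -0.3, -2.3]
gripper_width: 0.0095
gripper_force: 58.7
```

```bash
python3 - <<'E'
from h import *
tp=ray("top",(228.25,123),.1);print("pixel",tp)
p=np.array([.4823,.2293]);th=np.radians(-3.8);print("expect",p+.06*np.array([np.cos(th),np.sin(th)]))
print("scene",ray("scene",(457.5,209),.105))
s=ctrl.sense();print(s["position"],s["wrist_force"],s["torque"])
E
```

```text
pixel [0.54223358 0.2234407  0.1       ]
expect [0.54216809 0.22532357]
scene [0.54446386 0.21973111 0.105     ]
[0.48076375 0.22909867 0.08486084] [ 0.16058181 -0.28184443 -2.34519957] [-0.04822628  0.01130365  0.02724369]
```

Request:
arm_command([
  [0,0,0.5,0],
  [0,0,1.0,0],
  [0,0,1.4,0],
  [0,0,1.4,0],
])

```text
time: 10.88
position: [0.4813, 0.2298, 0.0713]
eef_rot: [-0.001, 0.999, -0.032, 0.001]
wrist_force: [2.4, 5.0, -0.6]
gripper_width: 0.0094
gripper_force: 59.1
```

Request:
arm_command([
  [0,-0.1,0.3,0],
  [0,-0.1,0.5,0],
  [0,-0.1,0.5,0],
  [0,-0.1,0.5,0],
])

```text
time: 11.38
position: [0.4808, 0.2304, 0.0668]
eef_rot: [-0.0, 0.999, -0.032, 0.0]
wrist_force: [-2.5, 2.6, 9.4]
gripper_width: 0.0094
gripper_force: 60.2
```

Request:
arm_command([
  [0,-0.1,0.3,0],
  [0,-0.1,0.3,0],
  [0,-0.1,0.3,0],
])

```text
time: 11.75
position: [0.481, 0.2306, 0.0665]
eef_rot: [0.0, 0.999, -0.033, 0.001]
wrist_force: [-12.9, -6.3, 32.6]
gripper_width: 0.0094
gripper_force: 62.8
```

Request:
arm_command([
  [0,0,0.3,0],
  [0,0,0.3,0],
  [0,0,0.3,0],
])

```text
time: 12.12
position: [0.481, 0.2307, 0.0662]
eef_rot: [-0.0, 0.999, -0.033, 0.002]
wrist_force: [-20.3, -9.9, 54.2]
gripper_width: 0.0098
gripper_force: 65.2
```

Down at 66 mm TCP, so the axis is about 54 to 55 mm up, and against a hard stop: it is seated. I relax the push, release and check.

Request:
arm_command([
  [0,0.05,-0.6,0],
  [0,0.05,-0.6,0],
  [0,0.05,-0.6,0],
])

```text
time: 12.5
position: [0.4809, 0.2305, 0.0667]
eef_rot: [0.0, 0.999, -0.033, 0.0]
wrist_force: [-3.2, -0.5, 12.7]
gripper_width: 0.0098
gripper_force: 61.8
```

Request:
arm_command([
  [0,0,0,0],
  [0,0,0,0],
  [0,0,0,0],
  [0,0,0,0],
  [0,0,0,0],
  [0,0,0,0],
  [0,0,0,0],
  [0,0,0,0],
], grip=1)

```text
time: 13.5
position: [0.4808, 0.2306, 0.0658]
eef_rot: [-0.0, 0.999, -0.033, 0.0]
wrist_force: [0.1, -0.3, -0.1]
gripper_width: 0.0854
gripper_force: 0.0
```

Request:
arm_command([
  [0,0,-2,0],
  [0,0,-5,0],
  [0,0,-10,0],
  [0,0,-15,0],
  [-6,0,-15,0],
  [-12,0,-15,0],
  [-18,0,-15,0],
  [-18,0,-15,0],
  [-18,0,-15,0],
])

```text
time: 14.62
position: [0.3015, 0.2426, 0.2161]
eef_rot: [-0.0, 0.999, -0.032, 0.001]
wrist_force: [1.3, 0.3, -0.6]
gripper_width: 0.0855
gripper_force: 0.0
```

```bash
python3 - <<'E'
from h import *
im=ctrl.grab_frame("scene");tp=ctrl.grab_frame("top")
st=ctrl.sense();print(st["time"],st["position"],st["wrist_force"],st["gripper_width"])
for l in("orange_drift","orange_handle","blue_drift"): print(l,[(np.round(d["point"],3),round(d["score"],2)) for d in ctrl.spot_in("scene",l)])
cv2.imwrite("pics/c7.png",np.hstack([cv2.resize(im[140:260,390:490],(400,480),interpolation=2),cv2.resize(tp[80:200,190:290],(400,480),interpolation=2)]))
E
```

```text
14.725 [0.30205209 0.24236059 0.21568623] [ 1.60081364 -0.14500287  0.55058209] 0.0853182390410131
orange_drift [(array([0.546, 0.223, 0.064]), 0.87), (array([ 0.17 , -0.345,  0.014]), 0.59), (array([0.239, 0.295, 0.012]), 0.59)]
orange_handle [(array([0.545, 0.222, 0.061]), 0.83), (array([ 0.174, -0.345,  0.013]), 0.8), (array([0.238, 0.296, 0.014]), 0.71)]
blue_drift [(array([ 0.459, -0.318,  0.015]), 0.57)]
```

View pics/c7.png

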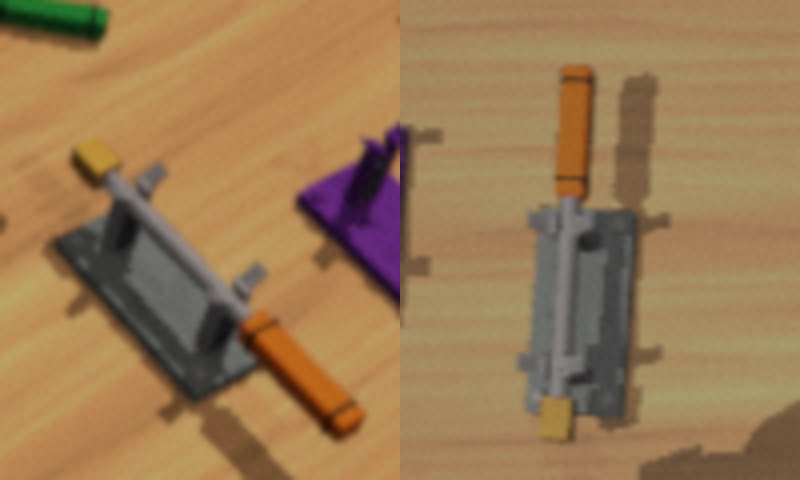

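```bash
python3 - <<'E'
from h import *
from scipy.optimize import least_squares as L
for n,x,a,b in(("handle",60,(454.3,221),(232.5,129.3)),("head",-60,(418,185),(229.25,179.3))):
    r=L(lambda P:np.r_[proj("scene",P)-a,proj("top",P)-b],[.48,.23,.05]);print(n,r.x,r.fun)
    for z in(.055,.062,.068):
        th=np.radians(-3.75);w=[.4808+x/1e3*np.cos(th),.2300+x/1e3*np.sin(th),z];print(z,proj("scene",w),proj("top",w))
E
```

```text
handle [0.54251834 0.2278792  0.05078663] [-0.99246483  0.20575529 -0.89719046 -0.64466389]
0.055 [452.5693678  219.94080597] [231.93340997 128.92903337]
0.062 [453.34403192 218.11121011] [231.21240177 128.1513268 ]
0.068 [454.01552989 216.52527128] [230.58529632 127.47490727]
head [0.42113035 0.23573373 0.0485267 ] [-0.3568041   0.06200432 -0.30222334 -0.20878706]
0.055 [417.49351603 183.59833268] [229.02515404 178.8000532 ]
0.062 [418.02085793 181.67671527] [228.27308298 178.41079727]
0.068 [418.47765078 180.01217636] [227.61885538 178.07218303]
```

Both ends of the shank fit 55 mm best, so it is level and fully home. Midway error is about 2 mm, and the blue drift has not moved.

```bash
python3 -c "
from cell import ctrl
print(ctrl.hand_in())"
```

```text
the job is handed in; nothing more can be done
None
```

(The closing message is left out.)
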